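# Work the lever bin without a slam

## Robot

A 7-joint arm with a two-finger parallel gripper is mounted at the origin on the work surface. World frame = base frame: x ahead of the robot, y to its left, z up, the work surface at z = 0. Lengths are in m, angles in rad, forces in N, time in s.
With the tool pointing down it reaches from about 0.425 to 0.925 m from the base axis. Payload 6.8 kg.
Tool frame: the origin (TCP) lies at the very end of the fingers, on their centre line; the grasp point (between the pads) lies 19 mm behind it; z points along the fingers, y is the line along which they close (so a half turn about z gives the same grasp; the last joint's range is limited). The gripper opens to 85 mm and grips with 20 to 120 N. Pads are 22 mm wide; open, the fingers measure 114 mm over their backs; the gripper's body (76 mm by 85 mm) begins 54 mm behind the grasp point. The pads swing forward as they close: fully open they stand 13 mm farther back than shut.
Start: joints at [-1.355, 0.477, 0.022, 1.555, -0.011, 1.109, -0.083], TCP at [0.215, 0.64, 0.231] pointing down, gripper open.
Joint ranges: [-2.96, 2.96], [-0.34, 2.1], [-1.41, 1.46], [0.24, 2.44], [-1.37, 4.51], [0.17, 1.92], [-2.96, 2.96]. Speed limits (rad/s): [2.39, 2.39, 3.14, 3.14, 3.14, 3.14, 3.14].

## Interface

Orientations are given as a rotation vector (axis times angle).
In Python, from bench import r gives the robot as it stands.
- The arm moves only by the shell command python3 -m jog 'ROWS' [FORCE]. ROWS is JSON, a list of rows, each an object of numbers: "fingers": the finger opening in m, from 0 to 0.0854; "x", "y", "z": the shift along the tool's x, y, z in m; "rx", "ry", "rz": the turn, a rotation vector about the tool's x, y, z in degrees. In form: [{"fingers": .., "x": .., "y": .., "z": .., "rx": .., "ry": .., "rz": ..}, ...]. A call has 1 to 8 rows; each row shifts and turns the commanded pose from where the row before left it, along the tool's axes as they then stand; what a row does not reach is not made up. A row lasts 1/8 s, in which the tool goes at most 62.5 mm and 10.7 degrees, less where a joint would pass 70% of its speed; a pose out of reach is approached as far as the arm can. A call is refused whole if a number of a shift passes 0.0625 or a number of a turn 10.7, either way. A call with a gripper value outside its range is refused whole. The fingers move at their own pace and stop on an object; FORCE is the grip in N (left out, the last holds). Time passes only in rows, so rows that do not move let the fingers close. It gives the time, the measured TCP pose, the force, the opening and the grip force at its end, in the units of the state.
- r.get_obs(): the state, without advancing time (a new reading comes with each control period).
- r.grab_frame(name): name is "scene" or "top" or "wrist"; returns (picture, depth): 420x560x3 uint8, red, green, blue; 420x560 float32, m along the optical axis (not along the pixel's ray), 0 where there is no reading.
- r.get_calibration(name): a dict with "mtx" (3x3 intrinsics, pixels), "extrinsics" (4x4, takes a point from camera to world coordinates). Camera axes: x right, y down, z forward; pixel columns grow to the right and rows downward; lengths in m; the calibration is good to about 2 mm. A picture is of the moment at which its call begins: read the wrist's pose just before it. get_calibration takes no time and is no camera call; for the wrist camera it gives the pose at the moment of the call.
- r.hand_in(): hands the job in; it is judged then, once.
Trained networks look in the newest picture that a camera, given by its name, has taken for a name from the list of things; names that differ only in an ending like _2 or _b are one class to them, and where a whole thing is asked for, a point or a joint stands for the part that bears it (a point fixed in the world has none). Each returns a list of dicts, best first, with "score" (0 to 1); they miss things now and then, are a little off and sometimes report something else, mostly with a low value. They report only what shows in the picture. A call takes as long as a camera call. They do not tell look-alikes from the thing itself.
- r.search_frame(target, camera): "xyz" ([x, y, z] in m, in world coordinates, good to about 4 mm: the middle of the surface that is visible of it).
- r.landmark_of(target, camera): "xyz" ([x, y, z] in m, in world coordinates, good to about 4 mm: a listed point, or the origin of a listed thing).
The state is a dict: "clock": time; "joints": joint angles; "qvel": joint speeds; "tau": joint torques, N m; "tcp_pos": TCP position; "orientation": TCP orientation; "contact_force": force on the tool from outside, world axes, zero at the start; "moment": the same for the moment, N m; "grip_width": finger opening in m; "gripper_force": force on a finger pad.
Only numpy, scipy, OpenCV 4.12 (cv2) and the standard library are available. Lean on these libraries where they do the work, as an engineer would, in place of code of your own. Each camera call takes 0.05 s, during which the arm holds its last target. There are 200 camera calls.

## Task

An offcut of white pipe waits on the chute against the closed lid of the dye-table bin. Press the bin's lever all the way down with the fingertips so that the lid opens fully and the offcut rolls in, then let the lever up slowly, easing the lid shut so that it never drops or slams. Work the lid by its lever only, do not touch the pipe or the lid, leave the bottle, jar, clothes peg and spoon where they are, and finish clear of everything.

Things in the scene. Friction and masses are not known exactly. Their poses are not given: they have to be found in the camera images.
- bin: Fixed white bin, 160 (x) by 150 mm (y), walls 4 mm thick, 120 mm high (98 mm at +x). Origin: centre of its underside, z up. At -x the lever sticks out to 205 mm from the origin; at +x a grey chute 130 mm wide, to 210 mm out and 155 mm high, slopes 12 degrees down into the mouth. The closed lid's top is 129 mm above the table. Stands with -x turned mostly to the robot's right (yaw 1.05 to 2.1).
- lever_pad (a point): Centre of the top face of the lever's pad, the point to press: steel with rubber, 44 mm (bin's x) by 36 mm (bin's y). Moves with the lever: at rest 93 mm above the table, sloping up outward by 0.2 rad; fully down 41 mm lower, moved under 4 mm sideways. The lever's level axis (bin's y) is 100 mm from the pad, 70 mm above the table. The lid's hinge is 100 mm from the pad.
- lever (a joint): Angle of the lever, rad: 0 at rest (up), 0.42 fully down (hard stop). About 3 to 8 N downward on the pad hold it down; the weight of the lid brings it back up when let go, and then it slams.
- lid (a joint): Angle of the lid, rad: 0 closed, 1.05 fully open. Linked to the lever: always 2.5 times the lever's angle. It hinges at the bin's lever side (-x) and its edge at the chute (+x) rises. Negative velocity is closing; 3 rad/s, the limit, is the lever's pad rising at 0.12 m/s.
- lid_panel: The lid's grey plate, 168 mm (x) by 150 mm by 6 mm, with a 24 mm flap hanging at its chute edge that blocks the chute while closed. Origin on the lid's hinge line, x from there along the lid to its chute edge.
- tube: White pipe offcut with dark ends, a cylinder 34 mm in diameter and 90 mm long; origin at its centre, its y along its length. Starts lying across the chute against the lid's flap; rolls into the bin by itself within about a second of the lid opening.
- bottle: Loose white squeeze bottle standing on the table, 48 mm in diameter, 110 mm tall; origin at the centre of its underside. Bystander.
- jar: Loose clear jar with a white cap, 54 mm in diameter, 85 mm tall; origin at the centre of its underside. Bystander.
- peg: Loose white clothes peg lying on the table, about 78 by 25 by 11 mm; origin at the centre of its underside, x along its length. Bystander.
- spoon: Loose white plastic spoon lying on the table, 150 mm long along its x; origin near its middle, on its underside. Bystander.
Mind the look-alikes: they are no part of the job. What is shaped like the tube but pink or yellow is not meant.

How it is judged:
On the way, in this order (a step that is already met when the one before it is completed fails the run):
1. the lever is pressed right down: the lid stands open (over 0.95 of 1.05 rad) (value of joint lid above 0.95 rad), for 0.2 s.
2. the lid is shut again with the offcut inside the bin (value of joint lid below 0.05 rad and value of joint lever below 0.025 rad and x of tube in the frame of bin between -0.075 and 0.07 m and y of tube in the frame of bin between -0.07 and 0.07 m and z of tube in the frame of bin below 0.08 m), for 0.2 s.
At the end, for the whole second after the job is handed in: The offcut lies at rest within the bin's walls, its centre lower than 80 mm above the table; the lid is closed to within 0.05 rad and the lever is up to within 0.025 rad (all of step 2 and linear speed of tube below 0.05 m/s); the robot touches nothing.
It fails at once if the lid falls or slams (closing faster than 3 rad/s at any moment) (velocity of joint lid below -3 rad/s).
It fails at once if the robot touches the offcut of pipe (contact force between any of the fingers, the arm and tube above 0.3 N).
It fails at once if the robot touches the lid itself (contact force between any of the fingers, the arm and lid_panel above 0.3 N).
It fails at once if the bottle, jar, clothes peg or spoon is moved or lifted (more than 20 mm) (distance of any of bottle, jar, peg, spoon from where it was at the start of the episode above 0.02 m).
It also fails if it takes over 38 s, if anything falls off the work surface, if the arm or the gripper's body presses on something with over 40 N, if the wrist force passes 120 N, or if a joint passes its speed limit or range.

## Working session

There is one attempt and no reset: what is moved stays moved. The work goes in short steps, Python scripts to look and compute and a shell command to move; the robot and the scene stay as the last step left them, time stands still between calls to the robot, and variables do not carry over. Pictures are saved under pics/ and viewed, at most 10 in all, crops included, and the job is handed in when it is done.

```bash
mkdir -p pics
python3 - <<'E'
from bench import r
import cv2
o=r.get_obs();print(o)
for c in ("scene","top"):
    p,d=r.grab_frame(c);cv2.imwrite(f"pics/{c}0.png",p[:,:,::-1])
    for t in ("lever_pad","bin","lid_panel","tube","bottle","jar","peg","spoon"):
        print(c,t,[(round(q["score"],2),[round(float(v),3) for v in q["xyz"]]) for q in r.landmark_of(t,c)[:3]])
E
```

```text
{'clock': 0.0, 'joints': array([-1.35512021,  0.47783818,  0.02232183,  1.55643353, -0.01151582,
        1.10929607, -0.08313527]), 'qvel': array([-8.30489530e-05, -9.11548122e-04, -1.96545269e-03, -4.30666613e-04,
       -5.87692804e-04,  8.63280436e-04,  6.47711783e-04]), 'tau': array([ 2.47693833e-04, -5.96447468e+01,  1.60791434e+00, -2.81201237e+01,
        1.24399815e-02,  9.36288794e-03, -1.64868482e-05]), 'tcp_pos': array([0.21456279, 0.63937331, 0.2303074 ]), 'orientation': array([-5.06345329e-01, -3.10033285e+00,  2.88760161e-03]), 'contact_force': array([ 0.62974857, -0.15980609,  0.10245661]), 'moment': array([ 0.00893082, -0.05071292, -0.0282855 ]), 'gripper_force': 0.0, 'grip_width': 0.08560240385760644}
scene lever_pad [(0.79, [0.655, -0.078, 0.089])]
scene bin [(0.48, [0.654, -0.077, 0.087])]
scene lid_panel [(0.92, [0.615, 0.023, 0.125])]
scene tube [(0.9, [0.555, 0.188, 0.123]), (0.86, [0.661, 0.393, 0.015])]
scene bottle [(0.7, [0.76, 0.09, 0.001])]
scene jar [(0.8, [0.716, 0.195, 0.002])]
scene peg [(0.43, [0.54, -0.101, -0.005])]
scene spoon [(0.94, [0.773, -0.091, -0.002])]
top lever_pad []
top bin [(0.94, [0.588, 0.092, 0.002])]
top lid_panel [(0.75, [0.618, 0.015, 0.128]), (0.16, [0.589, 0.093, -0.002])]
top tube [(0.95, [0.555, 0.191, 0.125]), (0.91, [0.665, 0.39, 0.022]), (0.59, [0.39, 0.124, 0.017])]
top bottle [(0.55, [0.763, 0.089, 0.001])]
top jar [(0.7, [0.711, 0.186, -0.0])]
top peg [(0.63, [0.539, -0.102, 0.003])]
top spoon [(0.73, [0.772, -0.094, 0.001])]
```

View pics/scene0.png

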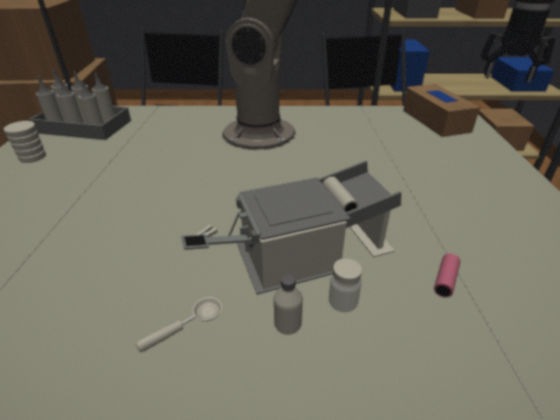

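View pics/top0.png

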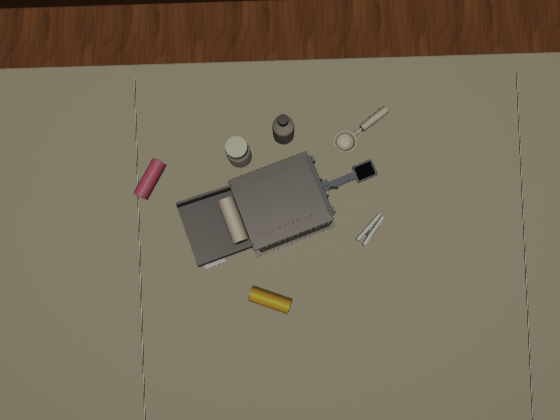

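The white tube on the chute is at scene pixel (340,193), against the lid flap. The look-alikes are pink (447,273 in scene) and yellow (270,300 in top), both lying on the table. I don't have to touch any of them. The lever pad is at scene (195,241) and top (365,170). That agrees with the bin/lid landmarks, which put it at about (0.655, -0.078, 0.09). I'll move above it with the fingers shut.

```bash
python3 -m jog '[{"fingers":0,"x":-0.02,"y":-0.017},{"x":-0.04,"y":-0.034},{"x":-0.04,"y":-0.034},{"x":-0.04,"y":-0.034},{"x":-0.04,"y":-0.034},{"x":-0.04,"y":-0.034},{"x":-0.04,"y":-0.034},{"x":-0.04,"y":-0.034}]' 20
python3 -m jog '[{"x":-0.04,"y":-0.034},{"x":-0.04,"y":-0.034},{"x":-0.04,"y":-0.034},{"x":-0.04,"y":-0.034},{"x":-0.04,"y":-0.034},{"x":-0.04,"y":-0.034},{"x":-0.04,"y":-0.034},{"x":-0.02,"y":-0.017}]'
python3 - <<'E'
from bench import r
import cv2,numpy as np
from scipy.spatial.transform import Rotation as R
for c in ("wrist","scene","top"):
    p,d=r.grab_frame(c)
    if c!="top": cv2.imwrite(f"pics/{c}1.png",p[:,:,::-1])
    for t in ("lever_pad","lid_panel"):
        print(c,t,[(round(q["score"],2),np.round(q["xyz"],3)) for q in r.landmark_of(t,c)[:2]])
o=r.get_obs();print(o["clock"],o["tcp_pos"],o["contact_force"],o["grip_width"],o["joints"]);M=R.from_rotvec(o["orientation"]).as_matrix();print(M.round(3))
E
```

```text
wrist lever_pad []
wrist lid_panel []
scene lever_pad [(0.72, array([ 0.654, -0.079,  0.091]))]
scene lid_panel [(0.9, array([0.617, 0.019, 0.125]))]
top lever_pad [(0.74, array([ 0.654, -0.076,  0.093]))]
top lid_panel [(0.57, array([0.616, 0.016, 0.128]))]
1.35 [0.21481608 0.63993328 0.23135308] [-0.73685635  0.26610299 -0.39818039] 0.08512448964574174 [-1.35508625  0.47693441  0.0224545   1.5553998  -0.01146215  1.10928902
 -0.08310551]
[[-0.948  0.318  0.   ]
 [ 0.318  0.948  0.   ]
 [-0.     0.    -1.   ]]validation failed for argument at $[0]...
validation failed for argument at $[0]...
```

```bash
python3 -m jog '[{"fingers":0,"x":-0.02,"y":-0.017,"z":0,"rx":0,"ry":0,"rz":0}]' 20; python3 -m jog --help | head -20
```

```text
clock: 1.48
tcp_pos: [0.2264, 0.6187, 0.2311]
orientation: [-0.501, -3.1, -0.001]
contact_force: [0.5, -0.4, 0.7]
grip_width: 0.0697
gripper_force: 0.0invalid input: not JSON, or not a number
```

All keys are needed in every row.

```bash
python3 -m jog '[{"fingers":0,"x":-0.04,"y":-0.034,"z":0,"rx":0,"ry":0,"rz":0},{"fingers":0,"x":-0.04,"y":-0.034,"z":0,"rx":0,"ry":0,"rz":0},{"fingers":0,"x":-0.04,"y":-0.034,"z":0,"rx":0,"ry":0,"rz":0},{"fingers":0,"x":-0.04,"y":-0.034,"z":0,"rx":0,"ry":0,"rz":0},{"fingers":0,"x":-0.04,"y":-0.034,"z":0,"rx":0,"ry":0,"rz":0},{"fingers":0,"x":-0.04,"y":-0.034,"z":0,"rx":0,"ry":0,"rz":0},{"fingers":0,"x":-0.04,"y":-0.034,"z":0,"rx":0,"ry":0,"rz":0},{"fingers":0,"x":-0.04,"y":-0.034,"z":0,"rx":0,"ry":0,"rz":0}]'
```

```text
clock: 2.48
tcp_pos: [0.446, 0.2563, 0.2317]
orientation: [0.506, 3.1, 0.001]
contact_force: [1.0, 0.1, 0.1]
grip_width: -0.0001
gripper_force: 0.0
```

```bash
python3 -m jog '[{"fingers":0,"x":-0.04,"y":-0.034,"z":0,"rx":0,"ry":0,"rz":0},{"fingers":0,"x":-0.04,"y":-0.034,"z":0,"rx":0,"ry":0,"rz":0},{"fingers":0,"x":-0.04,"y":-0.034,"z":0,"rx":0,"ry":0,"rz":0},{"fingers":0,"x":-0.04,"y":-0.034,"z":0,"rx":0,"ry":0,"rz":0},{"fingers":0,"x":-0.04,"y":-0.034,"z":0,"rx":0,"ry":0,"rz":0},{"fingers":0,"x":-0.04,"y":-0.034,"z":0,"rx":0,"ry":0,"rz":0},{"fingers":0,"x":-0.04,"y":-0.034,"z":0,"rx":0,"ry":0,"rz":0},{"fingers":0,"x":-0.02,"y":-0.017,"z":0,"rx":0,"ry":0,"rz":0}]'
python3 - <<'E'
from bench import r
import cv2,numpy as np
from scipy.spatial.transform import Rotation as R
for c in ("wrist","scene"):
    p,d=r.grab_frame(c)
    cv2.imwrite(f"pics/{c}2.png",p[:,:,::-1])
    for t in ("lever_pad",):
        print(c,t,[(round(q["score"],2),np.round(q["xyz"],3)) for q in r.landmark_of(t,c)[:2]])
o=r.get_obs();M=R.from_rotvec(o["orientation"]).as_matrix()
print(o["clock"],o["tcp_pos"],o["contact_force"],o["grip_width"]);print(M.round(3))
print("to pad, tool axes",M.T@(np.array([.6545,-.078,.092])-o["tcp_pos"]))
E
```

```text
clock: 3.48
tcp_pos: [0.6493, -0.0831, 0.2314]
orientation: [0.512, 3.099, -0.002]
contact_force: [-0.5, -0.4, -0.2]
grip_width: -0.0001
gripper_force: 0.0
wrist lever_pad [(0.66, array([ 0.655, -0.079,  0.092]))]
scene lever_pad [(0.84, array([ 0.654, -0.077,  0.089]))]
3.675 [ 0.6482633  -0.07932421  0.23104133] [-0.55605964 -0.22958852  0.47981111] 0.00016110764102177742
[[-0.948  0.319 -0.001]
 [ 0.319  0.948  0.   ]
 [ 0.001  0.    -1.   ]]
to pad, tool axes [-0.00557184  0.00321777  0.13903864]
```

```bash
python3 -m jog '[{"fingers":0,"x":-0.0055,"y":0.003,"z":0.02,"rx":0,"ry":0,"rz":0},{"fingers":0,"x":0,"y":0,"z":0.04,"rx":0,"ry":0,"rz":0},{"fingers":0,"x":0,"y":0,"z":0.04,"rx":0,"ry":0,"rz":0},{"fingers":0,"x":0,"y":0,"z":0.02,"rx":0,"ry":0,"rz":0},{"fingers":0,"x":0,"y":0,"z":0,"rx":0,"ry":0,"rz":0}]'
python3 - <<'E'
from bench import r
import cv2,numpy as np
w,_=r.grab_frame("wrist");p,_=r.grab_frame("scene")
c=cv2.resize(p[150:310,130:340],(560,420))
cv2.imwrite("pics/near.png",cv2.resize(np.hstack([c,w]),(800,300))[:,:,::-1])
print(r.get_obs()["tcp_pos"])
E
```

```text
clock: 4.3
tcp_pos: [0.6535, -0.0773, 0.1095]
orientation: [-0.504, -3.098, 0.0]
contact_force: [0.2, -0.6, 0.6]
grip_width: -0.0
gripper_force: 0.0
[ 0.65544788 -0.07814002  0.11231738]
```

View pics/near.png

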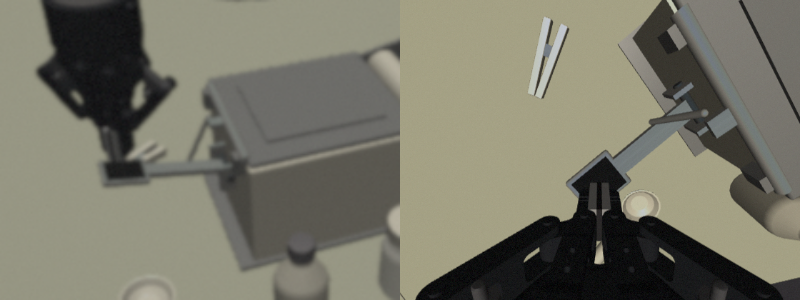

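The fingertips are centred over the pad and the knuckles are clear of the lid. Next I press down.

```bash
python3 -m jog '[{"fingers":0,"x":0,"y":0,"z":0.008,"rx":0,"ry":0,"rz":0},{"fingers":0,"x":0,"y":0,"z":0.008,"rx":0,"ry":0,"rz":0},{"fingers":0,"x":0,"y":0,"z":0.006,"rx":0,"ry":0,"rz":0},{"fingers":0,"x":0,"y":0,"z":0.006,"rx":0,"ry":0,"rz":0},{"fingers":0,"x":0,"y":0,"z":0.006,"rx":0,"ry":0,"rz":0},{"fingers":0,"x":0,"y":0,"z":0.006,"rx":0,"ry":0,"rz":0},{"fingers":0,"x":0,"y":0,"z":0.006,"rx":0,"ry":0,"rz":0},{"fingers":0,"x":0,"y":0,"z":0.006,"rx":0,"ry":0,"rz":0}]'
```

```text
clock: 5.4
tcp_pos: [0.6547, -0.0781, 0.0588]
orientation: [0.506, 3.1, 0.0]
contact_force: [2.8, -1.1, 3.5]
grip_width: -0.0001
gripper_force: 1.7
```

```bash
python3 -m jog '[{"fingers":0,"x":0,"y":0,"z":0.004,"rx":0,"ry":0,"rz":0},{"fingers":0,"x":0,"y":0,"z":0.003,"rx":0,"ry":0,"rz":0},{"fingers":0,"x":0,"y":0,"z":0.002,"rx":0,"ry":0,"rz":0},{"fingers":0,"x":0,"y":0,"z":0,"rx":0,"ry":0,"rz":0}]'
```

```text
clock: 5.9
tcp_pos: [0.6542, -0.0771, 0.0522]
orientation: [-0.505, -3.099, -0.003]
contact_force: [-6.9, 1.5, 19.6]
grip_width: 0.0003
gripper_force: 9.2
```

The force jumped to 20 N at z≈0.052, so the lever is on its hard stop. I'll hold it while the tube rolls in.

```bash
python3 -m jog '[{"fingers":0,"x":0,"y":0,"z":0,"rx":0,"ry":0,"rz":0},{"fingers":0,"x":0,"y":0,"z":0,"rx":0,"ry":0,"rz":0},{"fingers":0,"x":0,"y":0,"z":0,"rx":0,"ry":0,"rz":0},{"fingers":0,"x":0,"y":0,"z":0,"rx":0,"ry":0,"rz":0},{"fingers":0,"x":0,"y":0,"z":0,"rx":0,"ry":0,"rz":0},{"fingers":0,"x":0,"y":0,"z":0,"rx":0,"ry":0,"rz":0},{"fingers":0,"x":0,"y":0,"z":0,"rx":0,"ry":0,"rz":0},{"fingers":0,"x":0,"y":0,"z":0,"rx":0,"ry":0,"rz":0}]'
python3 - <<'E'
from bench import r
import cv2,numpy as np
p,_=r.grab_frame("scene");t,_=r.grab_frame("top")
print([(round(q["score"],2),np.round(q["xyz"],3)) for q in r.landmark_of("tube","top")[:3]])
cv2.imwrite("pics/open.png",np.hstack([cv2.resize(p[80:320,130:450],(400,300)),cv2.resize(t[60:300,130:450],(400,300))])[:,:,::-1])
E
```

```text
clock: 6.9
tcp_pos: [0.6543, -0.0771, 0.0522]
orientation: [-0.505, -3.1, -0.003]
contact_force: [-5.9, 1.3, 18.7]
grip_width: -0.0
gripper_force: 9.1
[(0.76, array([0.664, 0.394, 0.023])), (0.68, array([0.391, 0.129, 0.016])), (0.54, array([0.615, 0.017, 0.129]))]
```

View pics/open.png

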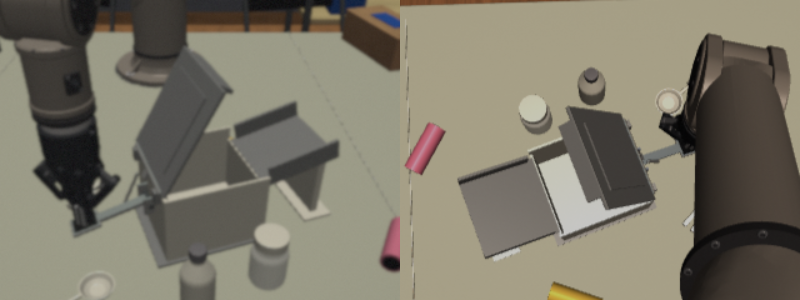

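The lid stands fully open and the chute is empty, so the tube is inside. Now I ease the lever up at about 24 mm/s, well under the 120 mm/s limit.

```bash
python3 -m jog '[{"fingers":0,"x":0,"y":0,"z":-0.003,"rx":0,"ry":0,"rz":0},{"fingers":0,"x":0,"y":0,"z":-0.003,"rx":0,"ry":0,"rz":0},{"fingers":0,"x":0,"y":0,"z":-0.003,"rx":0,"ry":0,"rz":0},{"fingers":0,"x":0,"y":0,"z":-0.003,"rx":0,"ry":0,"rz":0},{"fingers":0,"x":0,"y":0,"z":-0.003,"rx":0,"ry":0,"rz":0},{"fingers":0,"x":0,"y":0,"z":-0.003,"rx":0,"ry":0,"rz":0},{"fingers":0,"x":0,"y":0,"z":-0.003,"rx":0,"ry":0,"rz":0},{"fingers":0,"x":0,"y":0,"z":-0.003,"rx":0,"ry":0,"rz":0}]'
```

```text
clock: 8.05
tcp_pos: [0.6545, -0.0785, 0.0745]
orientation: [-0.507, -3.1, 0.0]
contact_force: [-0.7, -0.5, 3.2]
grip_width: -0.0002
gripper_force: 1.7
```

```bash
python3 -m jog '[{"fingers":0,"x":0,"y":0,"z":-0.003,"rx":0,"ry":0,"rz":0},{"fingers":0,"x":0,"y":0,"z":-0.003,"rx":0,"ry":0,"rz":0},{"fingers":0,"x":0,"y":0,"z":-0.003,"rx":0,"ry":0,"rz":0},{"fingers":0,"x":0,"y":0,"z":-0.003,"rx":0,"ry":0,"rz":0},{"fingers":0,"x":0,"y":0,"z":-0.003,"rx":0,"ry":0,"rz":0},{"fingers":0,"x":0,"y":0,"z":-0.003,"rx":0,"ry":0,"rz":0},{"fingers":0,"x":0,"y":0,"z":-0.003,"rx":0,"ry":0,"rz":0},{"fingers":0,"x":0,"y":0,"z":-0.003,"rx":0,"ry":0,"rz":0}]'
```

```text
clock: 9.05
tcp_pos: [0.6548, -0.079, 0.0983]
orientation: [0.507, 3.1, -0.001]
contact_force: [0.2, -0.0, -0.3]
grip_width: 0.0001
gripper_force: 0.0
```

The fingers have left the pad with the lever at rest. I'll rise slowly, then clear.

```bash
python3 -m jog '[{"fingers":0,"x":0,"y":0,"z":-0.004,"rx":0,"ry":0,"rz":0},{"fingers":0,"x":0,"y":0,"z":-0.01,"rx":0,"ry":0,"rz":0},{"fingers":0,"x":0,"y":0,"z":-0.03,"rx":0,"ry":0,"rz":0},{"fingers":0,"x":0,"y":0,"z":-0.04,"rx":0,"ry":0,"rz":0},{"fingers":0,"x":0,"y":0,"z":-0.04,"rx":0,"ry":0,"rz":0},{"fingers":0,"x":0,"y":0,"z":-0.02,"rx":0,"ry":0,"rz":0},{"fingers":0,"x":0,"y":0,"z":0,"rx":0,"ry":0,"rz":0},{"fingers":0,"x":0,"y":0,"z":0,"rx":0,"ry":0,"rz":0}]'
python3 - <<'E'
from bench import r
import cv2,numpy as np
p,_=r.grab_frame("scene")
print([(round(q["score"],2),np.round(q["xyz"],3)) for q in r.landmark_of("lever_pad","scene")])
for t in ("bottle","jar","peg","spoon"): print(t,[np.round(q["xyz"],3) for q in r.landmark_of(t,"scene")[:1]])
cv2.imwrite("pics/shut.png",p[:,:,::-1])
E
```

```text
clock: 10.05
tcp_pos: [0.6539, -0.0783, 0.2413]
orientation: [-0.506, -3.099, 0.0]
contact_force: [0.0, 0.1, -1.3]
grip_width: -0.0003
gripper_force: 0.0
[(0.92, array([ 0.654, -0.079,  0.086]))]
bottle [array([0.761, 0.09 , 0.001])]
jar [array([ 0.715,  0.195, -0.   ])]
peg [array([ 0.538, -0.103, -0.001])]
spoon []
```

View pics/shut.png

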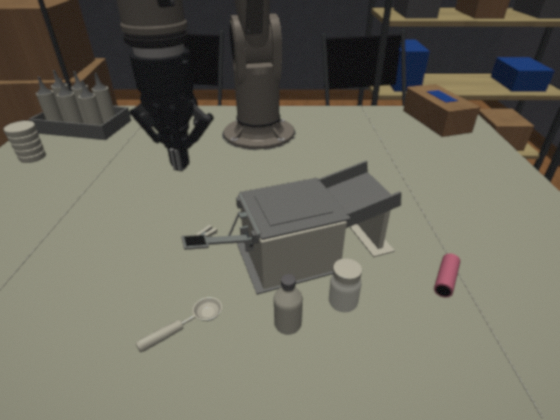

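The lid is shut with its top edge at the same pixels as at the start (240–345, 185–215), and the pad is at (195,241) as before. The chute is empty, the bystanders haven't moved, and the arm is clear.

```bash
python3 -c "
from bench import r
print(r.hand_in())"
```

```text
the job is handed in; nothing more can be done
None
```

I pressed the lever fully down, the offcut rolled into the bin, and I eased the lid shut; the arm was clear of everything when I handed the job in at about 10 s, and no verdict was returned.

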